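Run the vegetable slicer with its pusher

TASK

Lift the slicer's pusher up and off the two-pronged hook it hangs on, put it upright into the feed tube of the slicer, and push it down with the gripper so that its flange presses the spring sleeve past the first two clicks to the third, almost down to the rim of the tube. The slicer only runs while the sleeve is held there, so finish still gripping the pusher and holding it down; leave the tomato, the onion, the jar and the mug where they are.

Things in the scene. Friction and masses are not known exactly. Their poses are not given: they have to be found in the camera images.
- pusher_mid (a point): Middle (half-way up, on the axis) of the loose white pusher, 110 mm tall, 84 to 168 g, z up. Relative to this point: round shaft 40 mm thick from -55 to +5 mm (its lowest 14 mm taper to 28 mm), flange 72 mm wide from +5 to +11 mm, plain round grip 38 mm thick from +11 to +55 mm, to be taken from above at any yaw. It hangs upright by its flange between the stand's prongs.
- stand: Fixed steel hook stand; origin on the worktop under the hanging pusher. Base 130 x 100 x 10 mm (x -35 to 95 mm), post at x = 60 mm, two 8 mm prongs along x at y = +/-28 mm, top 130 mm above the worktop, open toward -x, where the ends turn up to 142 mm, its highest points. The pusher lifts straight up and is clear when its lower end is above that.
- tube_rim (a point): Centre of the top rim of the slicer's upright feed tube, 172 mm above the worktop, z up. Tube: inner diameter 48 mm, outer 56 mm, open down to 66 mm below the rim.
- sleeve_top (a point): Centre of the upper edge of the grey spring sleeve round the feed tube (inner diameter 60 mm, outer 72 mm, 45 mm tall). At rest this edge is 36 mm above the tube's rim (208 mm above the worktop), so the pusher's shaft goes in through the sleeve and the flange comes to lie on its edge.
- sleeve (a joint): Travel of the sleeve, m: 0 = up, at rest; grows as it is pressed down. Clicks at 0.011, 0.022, 0.033; end stop 0.036, where its edge is level with the tube's rim and the flange meets the rim. A spring pushes it up with 5 N at the top, 10 N at the third click; each click takes 2 to 3 N more to pass (the last near 0.025). Let go, it springs back to 0.
- slicer: Fixed vegetable slicer, round, white, 152 mm wide, clear bowl, lid top 106 mm above the worktop; origin under the middle of its base, x to its back. The feed tube's axis is at x = -20 mm; a white switch housing 24 x 24 mm stands behind the tube at x = 34 mm, top 168 mm above the worktop.
- tomato: Bystander, tomato 65 mm, loose; origin at its underside.
- onion: Bystander, onion 71 mm, loose; origin at its underside.
- jam_jar: Bystander, glass jam jar 68 mm wide and 84 mm tall, loose; origin at its underside.
- mug: Bystander, white mug 92 x 127 x 95 mm, loose; origin at its underside.
Mind the look-alikes: they are no part of the job. What is shaped like the part that bears pusher_mid but black is not meant.

How it is judged:
By the outcome, as a careful person would: the job done as asked, in the order asked, and still so for the second after the job is handed in, while the arm keeps its last pose, push and grip.
It also fails if it takes over 40 s, if anything falls off the work surface, if the arm or the gripper's body presses on something with over 40 N, if the wrist force passes 120 N, or if a joint passes its speed limit or range.

ROBOT

A 6-joint arm with a two-finger parallel gripper is mounted at the origin on a cart in front of the work surface, level with it; the furniture and walls round the work are solid. World frame = base frame: x ahead of the robot, y to its left, z up, the work surface at z = 0. Lengths are in m, angles in rad, forces in N, time in s.
With the tool pointing down it reaches from about 0.375 to 0.9 m from the base axis. Payload 3.1 kg.
Tool frame: the origin (TCP) lies midway between the tips of the shut fingers; the grasp point (between the pads) lies 19 mm behind it (pinch_z is the distance from the TCP to the grasp point, in m); z points along the fingers, y is the line along which they close (so a half turn about z gives the same grasp; the last joint's range is limited). The gripper opens to 85 mm and grips with 20 to 120 N. Pads are 22 mm wide; open, the fingers measure 114 mm over their backs; the gripper's body (76 mm by 85 mm) begins 54 mm behind the grasp point. The pads swing forward as they close: fully open they stand 13 mm farther back than shut.
Start: joints at [1.095, 0.527, 1.433, -0, 1.181, -0.178], TCP at [0.183, 0.597, 0.231] pointing down, gripper open.
Joint ranges: [-3.08, 3.08], [-0.75, 2.2], [0.22, 2.44], [-1.43, 4.57], [0, 2.65], [-2.85, 2.85]. Speed limits (rad/s): [2.79, 2.79, 3.14, 3.14, 3.14, 3.14].

INTERFACE

Orientations are given as a unit quaternion [x, y, z, w].
In Python, from station import sense, snapshot, camera_params, sign_off, pinch_z gives the robot as it stands. The module is installed in compiled form; this text tells all that it offers.
- The arm moves only by the shell command python3 -m handwheel 'ROWS' [FORCE]. ROWS is JSON, a list that holds one entry, the list of rows, each a list of 7 numbers: the turn, a rotation vector about the tool's x, y, z in degrees, then the shift along the tool's x, y, z in m, then the opening, from 0 (shut) to 1 (fully open). A call has 1 to 20 rows; each row shifts and turns the commanded pose from where the row before left it, along the tool's axes as they then stand; what a row does not reach is not made up. A row lasts 1/8 s, in which the tool goes at most 62.5 mm and 10.7 degrees, less where a joint would pass 70% of its speed; a pose out of reach is approached as far as the arm can. A call with a gripper value outside its range is refused whole. The fingers move at their own pace and stop on an object; FORCE is the grip in N (left out, the last holds). Time passes only in rows, so rows that do not move let the fingers close. It gives the time, the measured TCP pose, the force, the opening and the grip force at its end, in the units of the state.
- sense(): the state, without advancing time (a new reading comes with each control period).
- snapshot(name): name is "scene" or "top" or "wrist"; returns the picture (480x640x3 uint8, red, green, blue); there is no depth.
- camera_params(name): a dict with "fx", "fy", "cx", "cy" (pixels), "world_to_cam" (4x4, takes a point from world to camera coordinates); the wrist camera has in their place "mount" (4x4, takes a point from camera to tool coordinates, whose origin is the TCP and whose axes are the flange's). Camera axes: x right, y down, z forward; pixel columns grow to the right and rows downward; lengths in m; the calibration is good to about 2 mm. A picture is of the moment at which its call begins: read the wrist's pose just before it. camera_params takes no time and is no camera call.
- sign_off(): hands the job in; it is judged then, once.
The state is a dict: "t": time; "q": joint angles; "qd": joint speeds; "tau": joint torques, N m; "tcp_pos": TCP position; "tool_rot": TCP orientation; "force": force on the tool from outside, world axes, zero at the start; "ft_torque": the same for the moment, N m; "finger_gap": opening from 0.0 (shut) to 1.0 (fully open); "gripper_force": force on a finger pad.
Only numpy, scipy, OpenCV 4.12 (cv2) and the standard library are available. Lean on these libraries where they do the work, as an engineer would, in place of code of your own. Each camera call takes 0.05 s, during which the arm holds its last target. There are 200 camera calls.

## Working session

There is one attempt and no reset: what is moved stays moved. The work goes in short steps, Python scripts to look and compute and a shell command to move; the robot and the scene stay as the last step left them, time stands still between calls to the robot, and variables do not carry over. Pictures are saved under pics/ and viewed, at most 10 in all, crops included, and the job is handed in when it is done.

```bash
mkdir -p pics; python3 - <<'E'
from station import *
import cv2,numpy as np
s=sense();print(s['t'],s['tcp_pos'],s['tool_rot'],s['finger_gap'],pinch_z)
for n in("scene","top"):
    cv2.imwrite(f"pics/{n}0.png",snapshot(n)[:,:,::-1])
    p=camera_params(n);print(n,p['fx'],p['cx'],p['cy'],np.linalg.inv(p['world_to_cam']).round(3).tolist())
print(camera_params('wrist'))
E
```

```text
0.0 [0.18304684 0.59685341 0.23032042] [ 1.48364352e-01  9.88932160e-01 -1.03815892e-03 -3.53063543e-04] 0.9960497839477774 0.0187
scene 594.8139200001083 319.3916391084628 241.0922189586858 [[0.827, -0.315, 0.466, -0.145], [-0.562, -0.471, 0.68, -1.067], [0.006, -0.824, -0.567, 1.041], [0.0, 0.0, 0.0, 1.0]]
top 456.9645003096899 317.22996198190924 236.53419317710373 [[-0.016, -0.998, 0.065, 0.512], [-1.0, 0.017, 0.019, -0.014], [-0.02, -0.064, -0.998, 1.255], [0.0, 0.0, 0.0, 1.0]]
{'fx': 403.7933201094122, 'fy': 403.7933201094122, 'cx': 331.67337024321375, 'cy': 238.61394605296934, 'mount': array([[ 1.84606984e-04, -9.64200242e-01, -2.65175149e-01,
         6.69937518e-02],
       [ 9.99998835e-01, -2.23828343e-04,  1.51002880e-03,
         5.57700320e-04],
       [-1.51532385e-03, -2.65175119e-01,  9.64199077e-01,
        -1.42902045e-01],
       [ 0.00000000e+00,  0.00000000e+00,  0.00000000e+00,
         1.00000000e+00]])}
```

View pics/scene0.png

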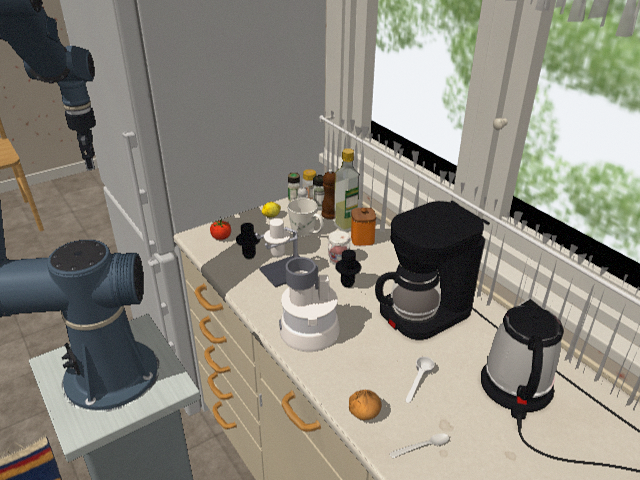

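View pics/top0.png

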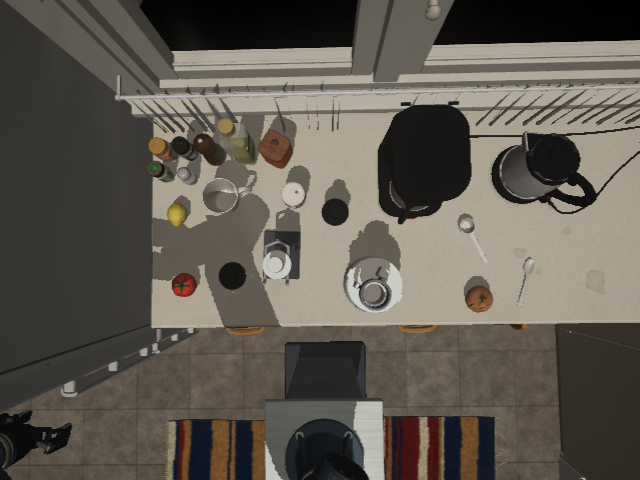

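The scene shows the white pusher on its hook at about (277,263) in the top view, and the slicer tube at (375,293). Black look-alikes are at (232,275) and (335,211). I'll enlarge both places and cast rays.

```bash
cat > h.py <<'E'
import numpy as np,cv2
from station import camera_params
def ray(n,u,v,z):
    p=camera_params(n);c=np.linalg.inv(p['world_to_cam'])
    d=c[:3,:3]@[(u-p['cx'])/p['fx'],(v-p['cy'])/p['fy'],1];o=c[:3,3]
    return (o+d*(z-o[2])/d[2]).round(4)
def proj(n,P):
    p=camera_params(n);q=p['world_to_cam']@np.r_[P,1]
    return (q[:2]/q[2]*p['fx']+[p['cx'],p['cy']]).round(1)
E
python3 - <<'E'
import cv2,numpy as np
from h import *
t=cv2.imread('pics/top0.png');s=cv2.imread('pics/scene0.png')
a=cv2.resize(t[220:320,250:410],None,fx=5,fy=5,interpolation=cv2.INTER_CUBIC)
cv2.imwrite('pics/c1.png',a)
b=cv2.resize(s[200:350,230:380],None,fx=4,fy=4,interpolation=cv2.INTER_CUBIC)
cv2.imwrite('pics/c2.png',b)
for u,v,z in((277,263,.18),(375,293,.208),(375,293,.172)):
    P=ray('top',u,v,z);print(P,proj('scene',P))
E
```

```text
[0.5211 0.1018 0.18  ] [278.2 222.1]
[ 0.4493 -0.1238  0.208 ] [301.1 264.6]
[ 0.4471 -0.1275  0.172 ] [301.4 277.9]
```

View pics/c1.png

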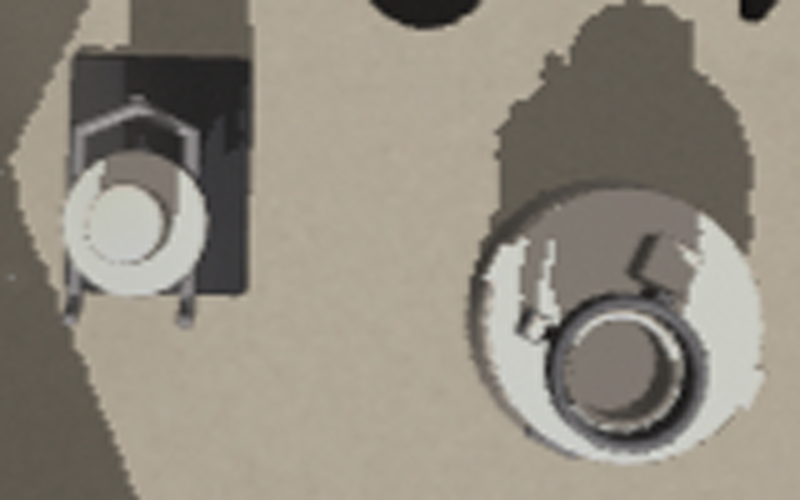

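View pics/c2.png

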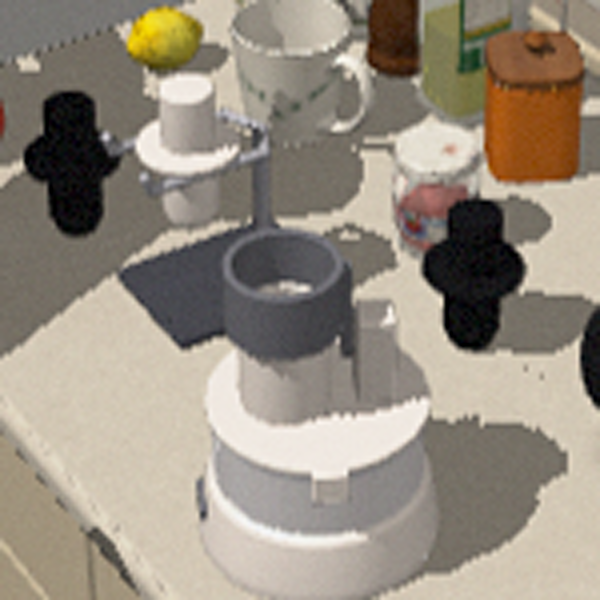

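Crop 1: grip top centre at (123,222), flange centre at (135,222), sleeve ring centre at (627,373). Crop 2: grip top at (187,90), sleeve top ellipse centre at (290,265). Both black pushers sit well away from the white one.

```bash
python3 - <<'E'
from h import *
f=lambda x,y:(250+x/5-.4,220+y/5-.4)
g=lambda x,y:(230+x/4-.4,200+y/4-.4)
print('grip',ray('top',*f(123,222),.18),ray('scene',*g(187,90),.18))
print('flange',ray('top',*f(135,222),.136))
print('sleeve',ray('top',*f(627,373),.208),ray('scene',*g(290,265),.208))
from scipy.spatial.transform import Rotation as R
from station import sense
print(R.from_quat(sense()['tool_rot']).as_matrix().round(3))
E
```

```text
grip [0.5189 0.1084 0.18  ] [0.5168 0.1044 0.18  ]
flange [0.519  0.1075 0.136 ]
sleeve [ 0.4465 -0.1237  0.208 ] [ 0.4485 -0.1292  0.208 ]
[[-0.956  0.293 -0.001]
 [ 0.293  0.956 -0.002]
 [ 0.    -0.002 -1.   ]]
```

```bash
python3 -m handwheel '[[[0,0,0,-0.023,-0.0373,-0.003,1],[0,0,0,-0.023,-0.0373,-0.003,1],[0,0,0,-0.023,-0.0373,-0.003,1],[0,0,0,-0.023,-0.0373,-0.003,1],[0,0,0,-0.023,-0.0373,-0.003,1],[0,0,0,-0.023,-0.0373,-0.003,1],[0,0,0,-0.023,-0.0373,-0.002,1],[0,0,0,-0.038,-0.0136,0,1],[0,0,0,-0.038,-0.0136,0,1],[0,0,0,-0.038,-0.0136,0,1],[0,0,0,-0.038,-0.0136,0,1],[0,0,0,-0.038,-0.0136,0,1],[0,0,0,-0.038,-0.0136,0,1],[0,0,0,-0.038,-0.0136,0,1],[0,0,0,-0.038,-0.0136,0,1],[0,0,0,0,0,0,1],[0,0,0,0,0,0,1]]]'
cat >> h.py <<'E'
from scipy.spatial.transform import Rotation as R
from station import sense,snapshot
def wcam(s):
    T=np.eye(4);T[:3,:3]=R.from_quat(s['tool_rot']).as_matrix();T[:3,3]=s['tcp_pos']
    return T@camera_params('wrist')['mount']
def wray(c,u,v,z):
    p=camera_params('wrist')
    d=c[:3,:3]@[(u-p['cx'])/p['fx'],(v-p['cy'])/p['fy'],1];o=c[:3,3]
    return (o+d*(z-o[2])/d[2]).round(4)
E
python3 - <<'E'
from h import *
s=sense();cv2.imwrite('pics/w1.png',snapshot('wrist')[:,:,::-1]);np.save('w1.npy',wcam(s));print(s['tcp_pos'],s['force'])
E
```

```text
t: 2.22
tcp_pos: [0.5183, 0.1076, 0.2507]
tool_rot: [0.149, 0.989, -0.0, -0.001]
force: [-0.2, 1.4, 0.6]
finger_gap: 1.004
gripper_force: 0.0
[0.51826453 0.10757837 0.25072046] [-0.15720405  1.42793007  0.56614689]
```

View pics/w1.png

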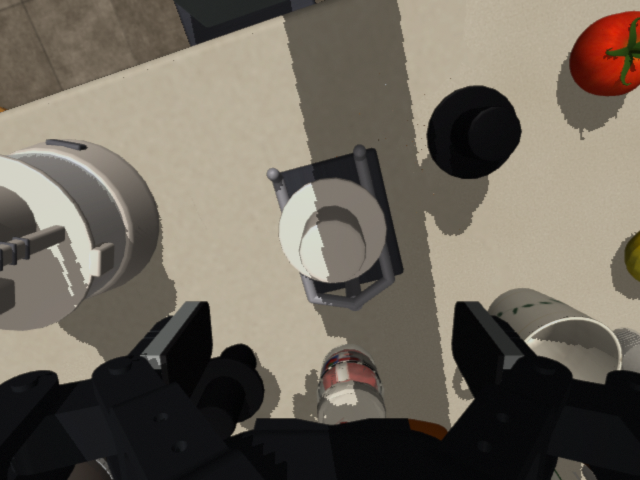

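The wrist view shows the white pusher's flange centred near (332,233) and its grip top near (333,250), between prongs whose ends are at (273,174) and (361,152). A black pusher is at (475,132), and the gripper is centred above the white one.

```bash
python3 - <<'E'
from h import *
c=np.load('w1.npy')
print(wray(c,333,250,.18),wray(c,332.5,233,.136),wray(c,301,250,.18),wray(c,366,250,.18),wray(c,279,233,.136),wray(c,386,233,.136))
E
```

```text
[0.5169 0.1097 0.18  ] [0.5185 0.1091 0.136 ] [0.5117 0.0927 0.18  ] [0.5223 0.1271 0.18  ] [0.5081 0.0753 0.136 ] [0.5288 0.1428 0.136 ]
```

```bash
python3 -m handwheel '[[[0,0,0,0,0.001,0.03,1],[0,0,0,0,0,0.03,1],[0,0,0,0,0,0.025,1],[0,0,0,0,0,0.016,1],[0,0,0,0,0,0.006,1],[0,0,0,0,0,0,1],[0,0,0,0,0,0,0],[0,0,0,0,0,0,0],[0,0,0,0,0,0,0],[0,0,0,0,0,0,0],[0,0,0,0,0,0,0],[0,0,0,0,0,0,0]]]' 70
```

```text
t: 3.78
tcp_pos: [0.5202, 0.1084, 0.1451]
tool_rot: [0.148, 0.989, 0.0, 0.001]
force: [0.1, 0.1, 6.6]
finger_gap: 0.43
gripper_force: 69.6
```

```bash
python3 -m handwheel '[[[0,0,0,0,0,-0.01,0],[0,0,0,0,0,-0.025,0],[0,0,0,0,0,-0.03,0],[0,0,0,0,0,-0.03,0],[0,0,0,0,0,-0.03,0],[0,0,0,0,0,-0.025,0],[0,0,0,0,0,-0.015,0],[0,0,0,0,0,0,0],[0,0,0,0,-0.025,0,0],[0,0,0,0,-0.035,0,0],[0,0,0,0,-0.035,0,0],[0,0,0,0,-0.035,0,0],[0,0,0,0,-0.035,0,0],[0,0,0,0,-0.035,0,0],[0,0,0,0,-0.025,0,0],[0,0,0,0,-0.015,0,0],[0,0,0,0,-0.006,0,0],[0,0,0,0,0,0,0],[0,0,0,0,0,0,0]]]'
python3 - <<'E'
from h import *
s=sense();w=snapshot('wrist')[:,:,::-1];np.save('w2.npy',wcam(s));print(s['tcp_pos'],s['force'])
t=snapshot('top')[:,:,::-1];n=snapshot('scene')[:,:,::-1]
cv2.imwrite('pics/w2.png',w);cv2.imwrite('pics/t2.png',t);cv2.imwrite('pics/s2.png',n)
cv2.imwrite('pics/j2.png',np.hstack([cv2.resize(w[:,100:520],None,fx=1.1,fy=1.1),cv2.resize(n[180:356,230:350],(336,528)[::1] if 0 else (336,528))]))
E
```

```text
t: 6.15
tcp_pos: [0.4476, -0.126, 0.3092]
tool_rot: [0.148, 0.989, 0.0, -0.0]
force: [-0.9, -0.2, -1.6]
finger_gap: 0.429
gripper_force: 70.3
[ 0.44755122 -0.12604741  0.30921365] [-0.88493219 -0.24880917 -1.6142895 ]
```

View pics/j2.png

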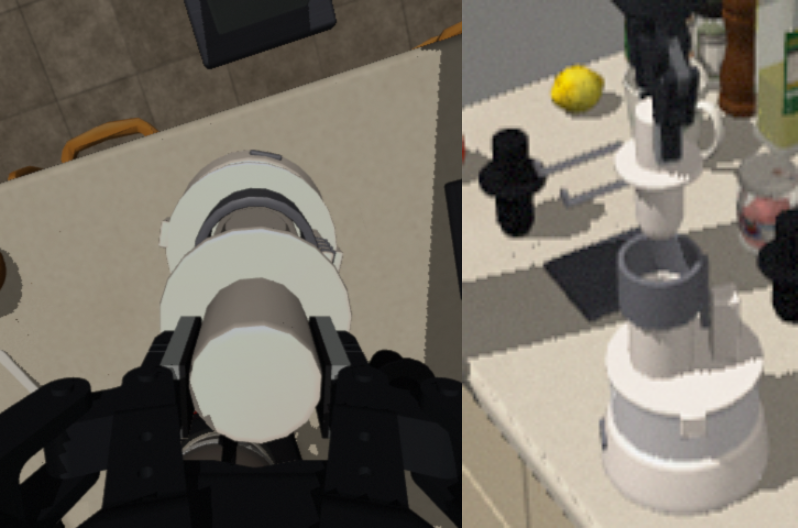

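The wrist view shows the pusher held upright, with its flange front edge at about crop (255,230) and the sleeve's outer arc above it at crop (250,188). The scene crop shows the shaft over the sleeve, with centres at 661 and 663. I'll compute the remaining offsets.

```bash
python3 - <<'E'
from h import *
c=np.load('w2.npy');tx=np.array([-.956,.293,0]);ty=np.array([.293,.956,0])
g=lambda x,y:(100+x/1.1,y/1.1)
def near(z,x,y):return wray(c,*g(x,y),z)-.036*tx
a=near(.208,253,188);b=near(.300,255,230)
print('sleeve',a,'flange',b)
for e in((161,305),(350,305)):print('fl',wray(c,*g(*e),.297)@ty)
print('tcp',np.array([.4476,-.126,0])@ty)
t=cv2.imread('pics/top0.png')
print('sleeve est in y tool',np.array([.447,-.126,0])@ty)
# scene: sleeve and shaft rows
n=cv2.imread('pics/s2.png')
hsv=cv2.cvtColor(n,cv2.COLOR_BGR2HSV);
for v in(256,258,280,284):print(v,[(u,int(n[v,u,2])) for u in list(range(283,296))+list(range(306,322))])
E
```

```text
sleeve [ 0.441816 -0.124348  0.208   ] flange [ 0.446916 -0.124948  0.3     ]
fl -0.023432800000000004
fl 0.046846200000000005
tcp 0.010690799999999986
sleeve est in y tool 0.01051500000000001
256 [(283, 214), (284, 210), (285, 215), (286, 216), (287, 183), (288, 191), (289, 173), (290, 98), (291, 114), (292, 59), (293, 72), (294, 151), (295, 172), (306, 142), (307, 193), (308, 219), (309, 219), (310, 214), (311, 179), (312, 181), (313, 185), (314, 181), (315, 177), (316, 108), (317, 107), (318, 113), (319, 111), (320, 113), (321, 116)]
258 [(283, 170), (284, 133), (285, 113), (286, 65), (287, 64), (288, 69), (289, 63), (290, 53), (291, 73), (292, 96), (293, 106), (294, 107), (295, 119), (306, 110), (307, 90), (308, 88), (309, 91), (310, 101), (311, 112), (312, 117), (313, 116), (314, 116), (315, 120), (316, 113), (317, 117), (318, 114), (319, 118), (320, 118), (321, 119)]
280 [(283, 41), (284, 41), (285, 46), (286, 88), (287, 85), (288, 92), (289, 87), (290, 89), (291, 90), (292, 86), (293, 89), (294, 83), (295, 84), (306, 70), (307, 63), (308, 65), (309, 72), (310, 68), (311, 68), (312, 65), (313, 64), (314, 66), (315, 64), (316, 62), (317, 61), (318, 83), (319, 111), (320, 153), (321, 156)]
284 [(283, 85), (284, 99), (285, 94), (286, 122), (287, 87), (288, 86), (289, 92), (290, 95), (291, 87), (292, 86), (293, 87), (294, 83), (295, 83), (306, 71), (307, 65), (308, 61), (309, 67), (310, 63), (311, 67), (312, 65), (313, 74), (314, 161), (315, 73), (316, 64), (317, 63), (318, 86), (319, 104), (320, 136), (321, 136)]
```

```bash
python3 -m handwheel '[[[0,0,0,-0.0005,-0.001,0.01,0],[0,0,0,0,0,0.015,0],[0,0,0,0,0,0.015,0],[0,0,0,0,0,0.01,0],[0,0,0,0,0,0.01,0],[0,0,0,0,0,0.007,0],[0,0,0,0,0,0.007,0],[0,0,0,0,0,0,0]]]'
```

```text
t: 7.3
tcp_pos: [0.4474, -0.1278, 0.2349]
tool_rot: [0.148, 0.989, 0.0, -0.0]
force: [-0.2, -0.1, -1.5]
finger_gap: 0.43
gripper_force: 70.3
```

```bash
python3 -m handwheel '[[[0,0,0,0,0,0.006,0],[0,0,0,0,0,0.006,0],[0,0,0,0,0,0.006,0],[0,0,0,0,0,0.006,0],[0,0,0,0,0,0.006,0],[0,0,0,0,0,0,0]]]' 90
```

```text
t: 8.05
tcp_pos: [0.4478, -0.128, 0.2056]
tool_rot: [0.148, 0.989, -0.0, 0.0]
force: [-0.3, 0.0, 3.4]
finger_gap: 0.418
gripper_force: 90.8
```

```bash
python3 -m handwheel '[[[0,0,0,0,0,0.004,0],[0,0,0,0,0,0.004,0],[0,0,0,0,0,0.004,0],[0,0,0,0,0,0,0]]]'; python3 -m handwheel '[[[0,0,0,0,0,0.002,0],[0,0,0,0,0,0,0]]]';python3 -m handwheel '[[[0,0,0,0,0,0.002,0],[0,0,0,0,0,0,0]]]'
python3 - <<'E'
from h import *
s=sense();print(s['tcp_pos'],s['force'])
n=snapshot('scene')[:,:,::-1];w=snapshot('wrist')[:,:,::-1]
cv2.imwrite('pics/j3.png',np.hstack([cv2.resize(n[220:340,260:340],(400,600),interpolation=cv2.INTER_CUBIC),cv2.resize(w[100:480,200:453],(400,600))]))
E
```

```text
t: 8.55
tcp_pos: [0.4478, -0.128, 0.1938]
tool_rot: [0.148, 0.989, -0.0, 0.0]
force: [-1.1, 0.3, 5.3]
finger_gap: 0.426
gripper_force: 90.9
t: 8.8
tcp_pos: [0.4478, -0.128, 0.1918]
tool_rot: [0.148, 0.989, -0.0, 0.0]
force: [-1.5, 0.7, 4.7]
finger_gap: 0.425
gripper_force: 90.9
t: 9.05
tcp_pos: [0.4478, -0.128, 0.19]
tool_rot: [0.148, 0.989, -0.0, 0.0]
force: [-1.4, 1.2, 7.8]
finger_gap: 0.425
gripper_force: 90.9
[ 0.44783288 -0.1280016   0.19002846] [-1.39137434  1.15575223  7.84373001]
```

View pics/j3.png

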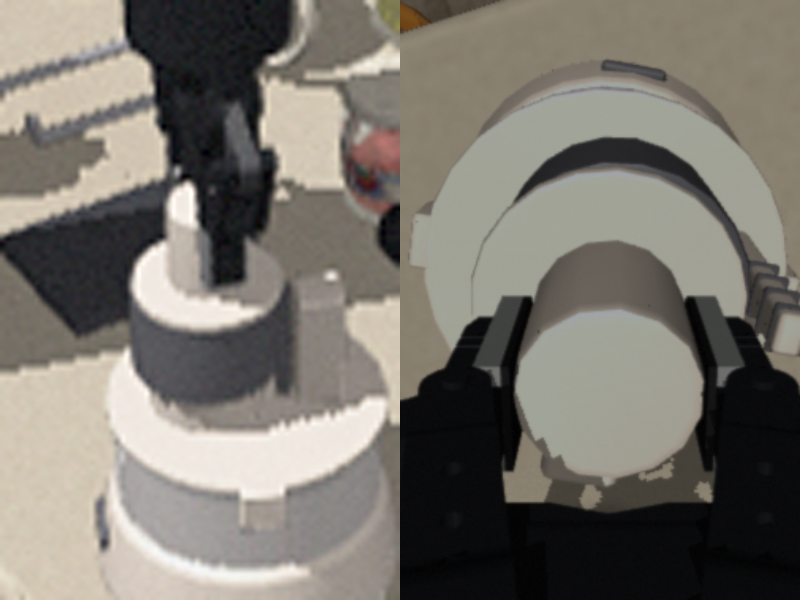

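The pusher is upright, its flange is flat on the sleeve, and the sleeve is almost fully down. The estimated travel is about 33 mm, so I'll press the last millimetres while watching the force.

```bash
for i in 1 ; do python3 -m handwheel '[[[0,0,0,0,0,0.001,0],[0,0,0,0,0,0,0]]]' | egrep 'pos|force: \['; python3 -m handwheel '[[[0,0,0,0,0,0.001,0],[0,0,0,0,0,0,0]]]'| egrep 'pos|force: \['; done
```

```text
tcp_pos: [0.4479, -0.128, 0.1891]
force: [-2.7, 1.3, 8.0]
tcp_pos: [0.4479, -0.128, 0.1881]
force: [-2.2, 0.8, 8.4]
```

```bash
python3 -m handwheel '[[[0,0,0,0,0,0.001,0],[0,0,0,0,0,0,0]]]' | egrep 'pos|force: \['; python3 -m handwheel '[[[0,0,0,0,0,0.0007,0],[0,0,0,0,0,0,0]]]'| egrep 'pos|force: \['
```

```text
tcp_pos: [0.4479, -0.128, 0.1873]
force: [-2.1, 0.9, 8.8]
tcp_pos: [0.4479, -0.128, 0.1872]
force: [-3.9, 0.8, 14.1]
```

```bash
python3 -m handwheel '[[[0,0,0,0,0,-0.001,0],[0,0,0,0,0,0,0],[0,0,0,0,0,0,0],[0,0,0,0,0,0,0],[0,0,0,0,0,0,0],[0,0,0,0,0,0,0],[0,0,0,0,0,0,0],[0,0,0,0,0,0,0]]]'
python3 - <<'E'
from h import *
n=snapshot('scene')[:,:,::-1]
cv2.imwrite('pics/s4.png',cv2.resize(n[160:440,170:450],(600,600),interpolation=cv2.INTER_CUBIC))
E
```

```text
t: 11.15
tcp_pos: [0.4479, -0.128, 0.1875]
tool_rot: [0.148, 0.989, -0.0, 0.0]
force: [-0.8, 0.8, 9.7]
finger_gap: 0.426
gripper_force: 91.7
```

View pics/s4.png

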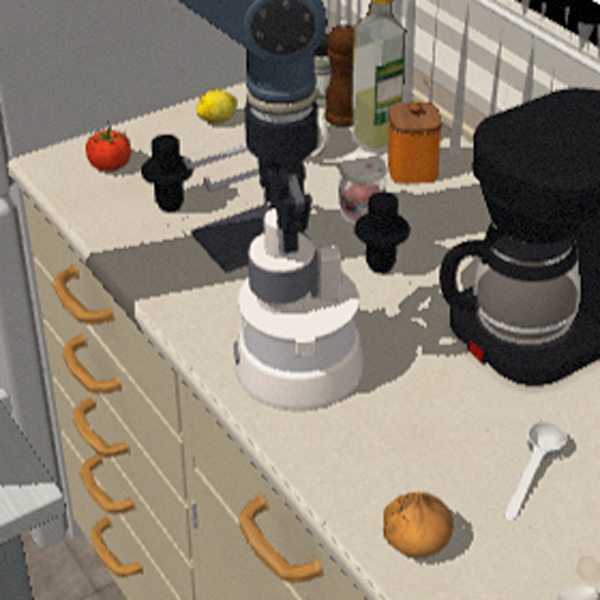

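The pusher is held down at (280,250) with the sleeve pressed and the force steady near 10 N. The tomato at (108,150), onion at (418,524) and jar at (362,187) have not moved; the mug is mostly behind the gripper here and the arm stayed clear of it.

```bash
python3 -c "from station import sign_off;print(sign_off())"
```

```text
the job is handed in; nothing more can be done
None
```

I handed the job in at about 11 s with the pusher upright in the feed tube, still gripped, holding the sleeve at about 35 mm of travel by my estimate (third click is 33 mm) under a steady force of about 10 N; the tomato, onion and jar had not moved, and the mug was mostly hidden in the last picture.

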